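Press a lens barrel into a sprung V-block

ROBOT

A 7-joint arm with a two-finger parallel gripper is mounted at the origin on a cart in front of the work surface, level with it; the furniture and walls round the work are solid. World frame = base frame: x ahead of the robot, y to its left, z up, the work surface at z = 0. Lengths are in m, angles in rad, forces in N, time in s.
With the tool pointing down it reaches from about 0.425 to 0.925 m from the base axis. Payload 6.8 kg.
Tool frame: the origin (TCP) lies midway between the tips of the shut fingers; the grasp point (between the pads) lies 19 mm behind it; z points along the fingers, y is the line along which they close (so a half turn about z gives the same grasp; the last joint's range is limited). The gripper opens to 85 mm and grips with 20 to 120 N. Pads are 22 mm wide; open, the fingers measure 114 mm over their backs; the gripper's body (76 mm by 85 mm) begins 54 mm behind the grasp point. The pads swing forward as they close: fully open they stand 13 mm farther back than shut.
Start: joints at [1.02, 0.477, 0.022, 1.555, -0.011, 1.109, -0.083], TCP at [0.289, -0.61, 0.231] pointing down, gripper open.
Joint ranges: [-2.96, 2.96], [-0.34, 2.1], [-1.41, 1.46], [0.24, 2.44], [-1.37, 4.51], [0.17, 1.92], [-2.96, 2.96]. Speed limits (rad/s): [2.39, 2.39, 3.14, 3.14, 3.14, 3.14, 3.14].

INTERFACE

Orientations are given as a unit quaternion [w, x, y, z].
In Python, from workcell import read_state, grab_frame, job_done gives the robot as it stands.
- The arm moves only by the tool send_rows, never from a script. Its arguments are lists of equal length, an entry for each row: "grip": the opening, from 0 (shut) to 1 (fully open); "slide": the shift along the tool's x, y, z each as a share of 2.5 cm, from -1 to 1, a list of three; "rot": the turn, a rotation vector about the tool's x, y, z each as a share of 5 degrees, from -1 to 1, a list of three. In form: {"grip": [grip, ...], "slide": [[x, y, z], ...], "rot": [[wx, wy, wz], ...]}. A call has 1 to 10 rows; each row shifts and turns the commanded pose from where the row before left it, along the tool's axes as they then stand; what a row does not reach is not made up. A row lasts 1/12 s, in which the tool goes at most 41.7 mm and 7.16 degrees, less where a joint would pass 70% of its speed; a pose out of reach is approached as far as the arm can. A call with a number of a shift or a turn outside -1 to 1 is refused whole. A call with a gripper value outside its range is refused whole. The fingers move at their own pace and stop on an object; the grip force is fixed at half the most. Time passes only in rows, so rows that do not move let the fingers close. It gives the time, the measured TCP pose, the force, the opening and the grip force at its end, in the units of the state.
- read_state(): the state, without advancing time (a new reading comes with each control period).
- grab_frame(name): name is "side" or "top" or "wrist"; returns a dict with "frame" (420x560x3 uint8, red, green, blue), "K" (3x3 intrinsics, pixels), "T" (4x4, takes a point from camera to world coordinates). Camera axes: x right, y down, z forward; pixel columns grow to the right and rows downward; lengths in m; the calibration is good to about 2 mm. A picture is of the moment at which its call begins. There is no depth.
- job_done(): hands the job in; it is judged then, once.
The state is a dict: "time_s": time; "joint_positions": joint angles; "joint_vel": joint speeds; "effort": joint torques, N m; "eef_pos": TCP position; "ee_rot": TCP orientation; "contact_force": force on the tool from outside, world axes, zero at the start; "torque": the same for the moment, N m; "gripper_width": finger opening in m; "grip_force": force on a finger pad.
Only numpy, scipy, OpenCV 4.12 (cv2) and the standard library are available. Lean on these libraries where they do the work, as an engineer would, in place of code of your own. Each camera call takes 0.05 s, during which the arm holds its last target. There are 200 camera calls.

TASK

Swing the small lamp on the lens jig well clear of the V-block, to its far side away from the robot, about a quarter turn from straight over the block. Then lift the blue lens barrel out of its cradle, lay it lengthwise centred in the V-block with its brass-ringed end toward the lamp post, and gently press it down on both sloping faces until the sprung block has sunk about half of its travel. Finish while still holding the barrel pressed down there: do not let go or ease off; leave the jar, the dish and the bottle undisturbed.

Things in the scene. Friction and masses are not known exactly. Their poses are not given: they have to be found in the camera images.
- jig: Fixed grey base plate of the lens jig, 100 x 245 x 18 mm. Origin on its underside, below the middle of the V-block; z up, y along the V-groove toward the lamp post, x across the groove away from the robot. The plate reaches from y = -80 to +165 mm. The lamp post (18 mm thick, 130 mm high) stands on it at y = +135 mm.
- lamp (a joint): Hinge of the lamp about its vertical post. 0: the arm points along -y of the jig, lamp head straight over the middle of the V-block; grows counter-clockwise seen from above, the head moving to the far side (+x of the jig), 1.57 = a quarter turn. Range -0.4 to 1.9 rad; light friction (1 N at the knob), stays where it is left. Starts between -0.25 and 0.3.
- lamp_knob (a point): Upright red round knob on top of the white lamp head: 14 mm in diameter, 40 mm tall; this point lies on its axis, 24 mm above the top of the head and 16 mm below the knob's top, 176 mm above the worktop and 135 mm from the hinge axis. Lamp head: 58 mm round, from 126 to 152 mm above the worktop; arm bar 14 mm wide, 137 to 147 mm up.
- lamp_hinge (a point): Point on the lamp's vertical hinge axis, at the height of lamp_knob (176 mm). The top of the hub is at 158 mm.
- vee (a joint): Vertical travel of the sprung steel V-block: 0 = fully up (as at the start), grows as it is pressed down, 0.012 m = bottomed. Spring: it starts to move at 3 N and needs 1.5 N per mm more (12 N at half travel, 21 N at the bottom). It returns when not pressed.
- vblock (a joint): Sideways float of the V-block on its sprung stage, along x of the jig (+ away from the robot), range -0.004 to 0.004 m, 0 at the start; a spring of 2 N per mm centres it, so it yields a little to a barrel that is held slightly off the middle.
- vee_seat (a point): Where the middle of the barrel's axis lies when the barrel is seated and centred in the V-block; moves with the block; 82 mm above the worktop while the block is up. Axes as the jig's: y along the groove toward the lamp post (where the brass-ringed end belongs), z up. The V-block's upper edges stand about 2 mm below this point, up to 32 mm either side of the groove's middle plane.
- face_near (a point): Polished, slippery steel 45-degree face of the V on the robot's side (-x of the jig), in two pieces 22 mm long at y = -55 to -33 and +33 to +55 mm; between is a 66 mm wide gap where fingers may reach down beside the barrel, to a floor 37 mm below vee_seat. This point: on the line where the barrel touches the face, half-way along, 13 mm below vee_seat and 13 mm to the side.
- face_far (a point): The same on the far side (+x of the jig).
- cradle: Fixed white storage cradle with grey notches, base 80 x 130 x 8 mm, about 42 mm high, in which the barrel lies at the start, its axis 42 mm up, along the cradle's y. Origin in the middle of the underside. Two notched supports 14 mm long at y = -44 and +44 mm; between them a 74 mm wide gap where fingers may reach down beside the barrel, to the base 34 mm below its axis.
- barrel: Blue lens barrel, a smooth cylinder 36 mm in diameter and 130 mm long, 0.15 to 0.27 kg, with a brass ring at one end, a thin white line near the other and a ribbed band at the middle. Origin in the centre of the cylinder; y along its axis toward the brass-ringed end. It lies in the cradle at the start, with its brass-ringed end to the left, toward the jig.
- barrel_ring (a point): Centre of the barrel's brass-ringed end face, 65 mm from the barrel's origin.
- cotton_jar: Bystander: white-lidded clear jar of cotton, 62 mm round, 80 mm tall. Origin in the middle of the underside.
- agar_dish: Bystander: petri dish with red agar, 91 mm round, 17 mm tall. Origin in the middle of the underside.
- brown_bottle: Bystander: brown bottle with a red cap, 44 mm round, 86 mm tall. Origin in the middle of the underside.
There are look-alikes about, which are no part of the job. There is more than one size of the barrel; the job needs the larger.

How it is judged:
On the way, in this order (a step that is already met when the one before it is completed fails the run):
1. the lamp is swung clear to the far side while the barrel still lies in its cradle (value of joint lamp above 1.15 rad and distance of barrel from where it was at the start of the episode below 0.02 m), for 0.2 s.
2. the barrel is lifted out of the cradle (height (world z) of barrel above 0.09 m and contact force between the fingers and barrel above 1 N), for 0.1 s.
3. the barrel is pressed into the V-block on both faces (x of barrel in the frame of vee_seat between -0.0025 and 0.0025 m and y of barrel in the frame of vee_seat between -0.01 and 0.01 m and z of barrel in the frame of vee_seat between -0.003 and 0.003 m and angle between the y axis of barrel and the y axis of vee_seat, either way round below 0.06 rad and y of barrel_ring in the frame of vee_seat above 0.04 m and (contact force between barrel and vblock_c0 above 2.2 N or contact force between barrel and vblock_c1 above 2.2 N) and (contact force between barrel and vblock_c2 above 2.2 N or contact force between barrel and vblock_c3 above 2.2 N) and value of joint vee between 0.003 and 0.0095 m and contact force between the fingers and barrel above 2 N and linear speed of barrel below 0.02 m/s and value of joint lamp above 1.15 rad and distance of each of cotton_jar, agar_dish, brown_bottle from where it was at the start of the episode below 0.02 m and angle between each of cotton_jar, agar_dish, brown_bottle's own z axis and vertical below 0.2 rad), for 0.3 s.
At the end, for the whole second after the job is handed in: Still held, barrel seated in the V (2.5 mm across, 3 mm in height, 10 mm lengthwise, 0.06 rad), brass ring toward the post, over 2.2 N on a piece of each face, V-block sunk 3 to 9.5 mm of 12, at rest; lamp beyond 1.15 rad; jar, dish, bottle upright within 20 mm of their places (all of step 3); the arm keeps its last pose, push and grip.
It fails at once if the barrel is rammed into the V-block (more than 60 N on one piece of a face) (contact force between barrel and vblock_c0 above 60 N or contact force between barrel and vblock_c1 above 60 N or contact force between barrel and vblock_c2 above 60 N or contact force between barrel and vblock_c3 above 60 N).
It fails at once if the jar is disturbed (distance of cotton_jar from where it was at the start of the episode above 0.02 m or angle between cotton_jar's own z axis and vertical above 0.2 rad).
It fails at once if the dish is disturbed (distance of agar_dish from where it was at the start of the episode above 0.02 m or angle between agar_dish's own z axis and vertical above 0.2 rad).
It fails at once if the bottle is disturbed (distance of brown_bottle from where it was at the start of the episode above 0.02 m or angle between brown_bottle's own z axis and vertical above 0.2 rad).
It also fails if it takes over 54 s, if anything falls off the work surface, if the arm or the gripper's body presses on something with over 40 N, if the wrist force passes 120 N, or if a joint passes its speed limit or range.

## Working session

There is one attempt and no reset: what is moved stays moved. The work goes in short steps, Python scripts to look and compute and a tool call to move; the robot and the scene stay as the last step left them, time stands still between calls to the robot, and variables do not carry over. Pictures are saved under pics/ and viewed, at most 10 in all, crops included, and the job is handed in when it is done.

Besides the shell and the picture viewer there is one more tool, called after ">>>" by a JSON object that holds its "fn" and its "kwargs". send_rows: Moves the arm, as the interface text tells. Shift numbers are shares of 2.5 cm and turn numbers shares of 5 degrees, none past 1 either way. Its arguments: {"type":"object","properties":{"grip":{"type":"array","items":{"type":"number"}},"slide":{"type":"array","items":{"type":"array","items":{"type":"number","minimum":-1,"maximum":1}}},"rot":{"type":"array","items":{"type":"array","items":{"type":"number","minimum":-1,"maximum":1}}}},"required":["grip","slide","rot"]}

```bash
mkdir -p pics
cat > h.py <<'E'
import numpy as np, cv2
from workcell import read_state, grab_frame
def snap(n,f):
    d=grab_frame(n); cv2.imwrite('pics/'+f,d['frame'][:,:,::-1]); np.savez('pics/'+f+'.npz',**d); return d
def ray(d,u,v,z):
    K,T=np.array(d['K']),np.array(d['T']); r=T[:3,:3]@np.linalg.inv(K)@[u,v,1]; o=T[:3,3]
    return o+r*(z-o[2])/r[2]
def proj(d,p):
    K,T=np.array(d['K']),np.array(d['T']); q=K@(T[:3,:3].T@(np.array(p)-T[:3,3])); return q[:2]/q[2]
E
python3 - <<'E'
from h import *
for n in('top','side'):
    d=snap(n,n+'0.png'); print(n,np.round(d['K'],1).tolist(),np.round(d['T'],3).tolist())
print(read_state())
E
```

```text
top [[451.7, 0.0, 282.5], [0.0, 451.7, 207.5], [0.0, 0.0, 1.0]] [[-0.017, -0.982, 0.188, 0.312], [-1.0, 0.018, 0.005, -0.015], [-0.008, -0.188, -0.982, 1.365], [0.0, 0.0, 0.0, 1.0]]
side [[478.2, 0.0, 280.0], [0.0, 478.2, 206.9], [0.0, 0.0, 1.0]] [[-0.532, -0.342, 0.775, -0.695], [-0.846, 0.238, -0.476, 0.741], [-0.022, -0.909, -0.416, 0.796], [0.0, 0.0, 0.0, 1.0]]
{'time_s': 0.1, 'joint_positions': array([ 1.01987553,  0.4777283 ,  0.02234659,  1.5563484 , -0.01149453,
        1.10928192, -0.08308579]), 'joint_vel': array([ 2.29392252e-04, -9.68069048e-04, -8.89024466e-05, -2.66901834e-03,
       -3.92052674e-04,  3.83473621e-05,  8.64554912e-04]), 'effort': array([ 5.31444573e-03, -5.97754383e+01,  1.61451146e+00, -2.81951398e+01,
        1.29034903e-02,  5.04388139e-03, -1.83614821e-05]), 'eef_pos': array([ 0.28899146, -0.60942361,  0.23041749]), 'ee_rot': array([-7.82671067e-04,  9.75584713e-01,  2.19621944e-01, -2.40712586e-04]), 'contact_force': array([ 0.15997316,  0.52696888, -0.46332349]), 'torque': array([-0.03878326, -0.00503893,  0.00393558]), 'grip_force': 0.0, 'gripper_width': 0.08532638945498834}
```

View pics/top0.png

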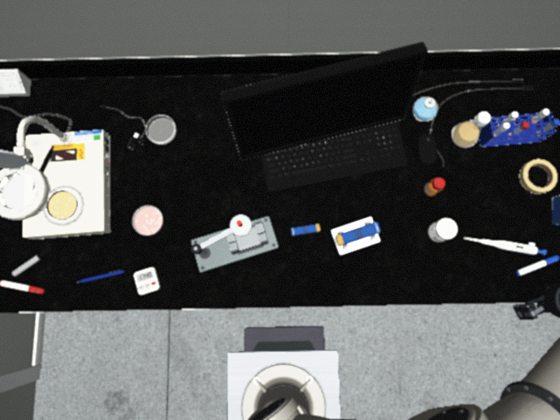

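View pics/side0.png

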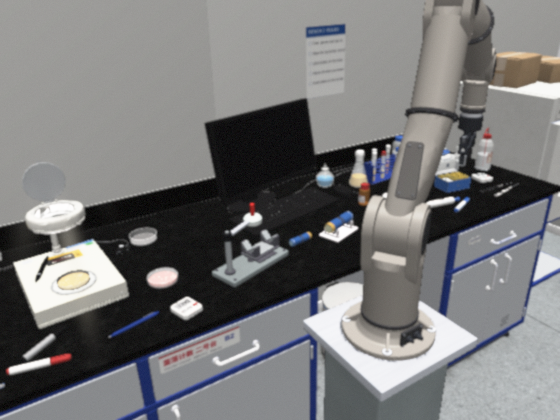

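Top view: jig near (235,243) with lamp head and red knob at about (240,225) and post at about (197,248). There are two candidate barrels: the loose one at (306,230), and the one in the white cradle at (358,234). The cradle one is longer and lies where the description says. I'll confirm in an enlarged crop.

Run:
```python
from h import *
im=cv2.imread('pics/top0.png')
c=im[200:280,185:390]; cv2.imwrite('pics/crop0.png',cv2.resize(c,None,fx=3.9,fy=3.9,interpolation=cv2.INTER_CUBIC))
```

```text
(no output)
```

View pics/crop0.png

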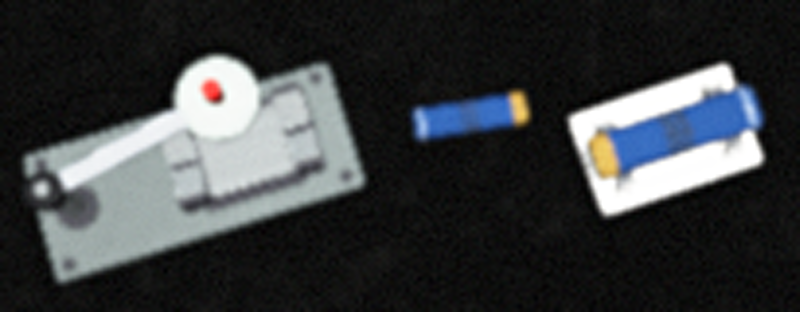

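The crop confirms it. The cradle barrel spans crop (592,155) to (760,105), about 130 mm, with its brass end to the left. The loose one is only about 85 mm long, so it is the look-alike. Next I compute poses.

Run:
```python
from h import *
d=np.load('pics/top0.png.npz'); f=lambda u,v,z:ray(d,185+(u+.5)/3.9-.5,200+(v+.5)/3.9-.5,z)
C=[f(*p,.018)[:2] for p in((23,155),(330,63),(365,187),(60,283))]
C=np.array(C); print('corners',C.round(3).tolist(),[np.linalg.norm(C[i]-C[(i+1)%4]).round(3) for i in range(4)])
ctr=C.mean(0); ydir=(C[0]+C[3]-C[1]-C[2]); ydir/=np.linalg.norm(ydir); xdir=np.array([ydir[1],-ydir[0]])
o=ctr-ydir*.0425; hinge=o+.135*ydir
print('o',o.round(4),'ydir',ydir.round(3),np.degrees(np.arctan2(-ydir[0],ydir[1])).round(2),'hinge',hinge.round(4))
kn=f(212,90,.18)[:2]; k=kn-hinge; print('knob',kn.round(4),np.linalg.norm(k).round(4),'lamp',np.arctan2(k@xdir,-k@ydir).round(3))
print('hub seen',f(44,190,.158)[:2].round(4))
a,b=f(592,156,.042)[:2],f(760,103,.042)[:2]; v=a-b
print('barrel',((a+b)/2).round(4),np.linalg.norm(v).round(4),np.degrees(np.arctan2(-v[0],v[1])).round(2))
Q=np.array([f(*p,.008)[:2] for p in((570,115),(728,63),(765,160),(607,216))]);w=Q[0]-Q[1]+Q[3]-Q[2]
print('cradle',Q.mean(0).round(4),[np.linalg.norm(Q[i]-Q[(i+1)%4]).round(3) for i in range(4)],np.degrees(np.arctan2(-w[0],w[1])).round(2))
for n,u,v,z in(('jar',442,230,.08),('bottle',434,187,.05),('dish',147,220,.015)): print(n,ray(d,u,v,z).round(3))
```

```text
corners [[0.478, 0.27], [0.545, 0.032], [0.449, 0.007], [0.38, 0.239]] [np.float64(0.247), np.float64(0.1), np.float64(0.243), np.float64(0.103)]
o [0.4747 0.0963] ydir [-0.279  0.96 ] 16.17 hinge [0.4371 0.2259]
knob [0.5001 0.1074] 0.1342 lamp 0.206
hub seen [0.4362 0.2251]
barrel [ 0.4854 -0.2294] 0.1342 16.45
cradle [ 0.4832 -0.2279] [np.float64(0.131), np.float64(0.08), np.float64(0.13), np.float64(0.083)] 17.78
jar [ 0.484 -0.464  0.08 ]
bottle [ 0.618 -0.461  0.05 ]
dish [0.54  0.404 0.015]
```

>>> {"fn": "send_rows", "kwargs": {"grip": [0.5,0.5,0.5,0.5,0.5,0.5,0.5,0.5,0.5,0.5], "slide": [[0,0,0],[0,0,0],[0,0,0],[0,0,0],[0,0,0],[0,0,0],[0,0,0],[0,0,0],[0,0,0],[0,0,0]], "rot": [[0,0,-1],[0,0,-1],[0,0,-1],[0,0,-1],[0,0,-1],[0,0,-1],[0,0,-1],[0,0,-1],[0,0,-1],[0,0,-1]]}}

```text
time_s: 0.93
eef_pos: [0.289, -0.6096, 0.2307]
ee_rot: [-0.001, 0.79, 0.613, 0.0]
contact_force: [0.2, 0.7, 0.1]
gripper_width: 0.0425
grip_force: 0.0
```

>>> {"fn": "send_rows", "kwargs": {"grip": [0.5,0.5,0.5,0.5,0.5,0.5,0.5,0.5,0.5,0.5], "slide": [[0,0,0],[0,0,0],[0,0,0],[0,0,0],[0,0,0],[0,0,0],[0,0,0],[0,0,0],[0,0,0],[0,0,0]], "rot": [[0,0,-1],[0,0,-1],[0,0,-1],[0,0,-1],[0,0,-1],[0,0,-1],[0,0,-1],[0,0,-1],[0,0,-0.5],[0,0,0]]}}

```text
time_s: 1.77
eef_pos: [0.2889, -0.6097, 0.2307]
ee_rot: [-0.0, 0.515, 0.857, 0.0]
contact_force: [0.9, 0.3, -0.5]
gripper_width: 0.0428
grip_force: 0.0
```

>>> {"fn": "send_rows", "kwargs": {"grip": [0.5,0.5,0.5,0.5,0.5,0.5,0.5,0.5,0.5,0.5], "slide": [[0.9,0.9,0],[0.9,0.9,0],[0.9,0.9,0],[0.9,0.9,0],[0.9,0.9,0],[0.9,0.9,0],[0.9,0.9,0],[0.9,0.9,0],[0.9,0.9,0],[0.9,0.9,0]], "rot": [[0,0,0],[0,0,0],[0,0,0],[0,0,0],[0,0,0],[0,0,0],[0,0,0],[0,0,0],[0,0,0],[0,0,0]]}}

```text
time_s: 2.6
eef_pos: [0.3829, -0.3043, 0.2312]
ee_rot: [-0.0, 0.517, 0.856, -0.0]
contact_force: [-0.1, -0.4, -0.8]
gripper_width: 0.0429
grip_force: 0.0
```

>>> {"fn": "send_rows", "kwargs": {"grip": [0.5,0.5,0.5,0.5,0.5,0.5,0.5,0.5,0.5,0.5], "slide": [[0.95,0.9,0],[0.95,0.9,0],[0.95,0.9,0],[0.95,0.9,0],[0.95,0.9,0],[0.95,0.9,0],[0.95,0.9,0],[0.95,0.9,0],[0.95,0.9,0],[0.95,0.9,0]], "rot": [[0,0,0],[0,0,0],[0,0,0],[0,0,0],[0,0,0],[0,0,0],[0,0,0],[0,0,0],[0,0,0],[0,0,0]]}}

```text
time_s: 3.43
eef_pos: [0.4708, 0.0107, 0.2313]
ee_rot: [0.0, 0.517, 0.856, -0.0]
contact_force: [0.3, -0.3, -0.3]
gripper_width: 0.0426
grip_force: 0.0
```

>>> {"fn": "send_rows", "kwargs": {"grip": [0.5,0.5,0.5,0.5,0.5,0.5], "slide": [[0.95,0.95,0],[0.95,0.95,0],[0.9,0.9,0],[0,0,0],[0,0,0],[0,0,0]], "rot": [[0,0,0],[0,0,0],[0,0,0],[0,0,0],[0,0,0],[0,0,0]]}}

```text
time_s: 3.93
eef_pos: [0.4997, 0.1033, 0.2309]
ee_rot: [-0.0, 0.516, 0.856, -0.001]
contact_force: [-0.0, -0.2, -0.0]
gripper_width: 0.0425
grip_force: 0.0
```

Run:
```python
from h import *
d=snap('wrist','w1.png'); s=read_state(); print(s['eef_pos'],np.array(d['T']).round(3).tolist()); print(proj(d,[.5,.107,.192]),proj(d,s['eef_pos']))
```

```text
[0.49968715 0.10263227 0.23092387] [[0.884, 0.452, 0.12, 0.47], [0.467, -0.854, -0.23, 0.162], [-0.001, 0.26, -0.966, 0.374], [0.0, 0.0, 0.0, 1.0]]
[276.88862907 235.99849577] [272.30291521 270.72505728]
```

View pics/w1.png

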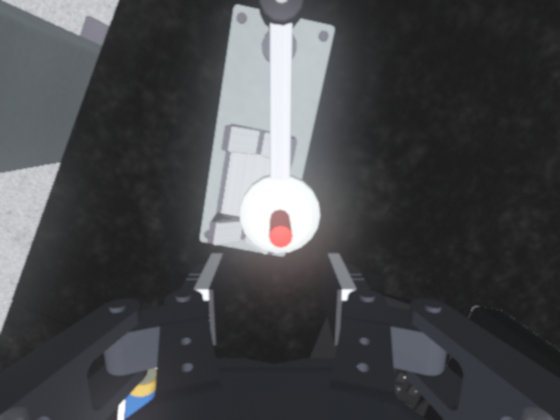

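The red knob top is at (280,235), against a predicted (277,236), so the estimate holds. I'll go down over the knob.

>>> {"fn": "send_rows", "kwargs": {"grip": [0.5,0.5,0.5,0.5,0.5,0.5,0.3,0.3,0.3], "slide": [[0.18,0.05,0],[0,0,0.7],[0,0,0.7],[0,0,0.7],[0,0,0.7],[0,0,0],[0,0,0],[0,0,0],[0,0,0]], "rot": [[0,0,0],[0,0,0],[0,0,0],[0,0,0],[0,0,0],[0,0,0],[0,0,0],[0,0,0],[0,0,0]]}}

```text
time_s: 4.73
eef_pos: [0.4998, 0.1085, 0.1626]
ee_rot: [0.001, 0.516, 0.856, 0.001]
contact_force: [-0.7, -0.1, 0.3]
gripper_width: 0.0255
grip_force: 0.0
```

>>> {"fn": "send_rows", "kwargs": {"grip": [0.3,0.3,0.3,0.3,0.3,0.3,0.3,0.3,0.3,0.3], "slide": [[0.02,0.3,0],[0.02,0.47,0],[0.02,0.47,0],[0.02,0.47,0],[0.02,0.47,0],[0.02,0.47,0],[0.02,0.47,0],[0.02,0.47,0],[0.02,0.47,0],[0.02,0.47,0]], "rot": [[0,0,-0.6],[0,0,-1],[0,0,-1],[0,0,-1],[0,0,-1],[0,0,-1],[0,0,-1],[0,0,-1],[0,0,-1],[0,0,-1]]}}

```text
time_s: 5.57
eef_pos: [0.568, 0.1949, 0.1623]
ee_rot: [0.001, 0.122, 0.993, -0.0]
contact_force: [-1.2, -1.5, 1.6]
gripper_width: 0.0254
grip_force: 0.6
```

>>> {"fn": "send_rows", "kwargs": {"grip": [0.3,0.3,0.3,0.3,0.3,0.3,0.3,0.3], "slide": [[0.02,0.47,0],[0.02,0.47,0],[0.02,0.47,0],[0.02,0.47,0],[0.02,0.3,0],[0,0,0],[0,0,0],[0,0,0]], "rot": [[0,0,-1],[0,0,-1],[0,0,-1],[0,0,-1],[0,0,-0.6],[0,0,0],[0,0,0],[0,0,0]]}}

```text
time_s: 6.23
eef_pos: [0.5697, 0.2485, 0.1618]
ee_rot: [0.0, -0.076, 0.997, -0.0]
contact_force: [0.5, -0.9, 0.3]
gripper_width: 0.0256
grip_force: 0.0
```

Run:
```python
from h import *
d=snap('top','t2.png'); s=read_state(); print(s['eef_pos'],s['ee_rot'],s['joint_positions'].round(2))
im=cv2.imread('pics/t2.png')
w=snap('side','s2.png')
cv2.imwrite('pics/c2.png',np.hstack([cv2.resize(im[180:280,170:300],(520,400),interpolation=2),cv2.resize(cv2.imread('pics/s2.png')[160:320,180:292],(280,400))]))
```

```text
[0.56968767 0.24834519 0.16165024] [ 3.15978647e-04 -7.60638831e-02  9.97102851e-01 -3.01704874e-04] [ 0.15  0.64 -0.94  1.71  0.58  1.09  0.75]
```

View pics/c2.png

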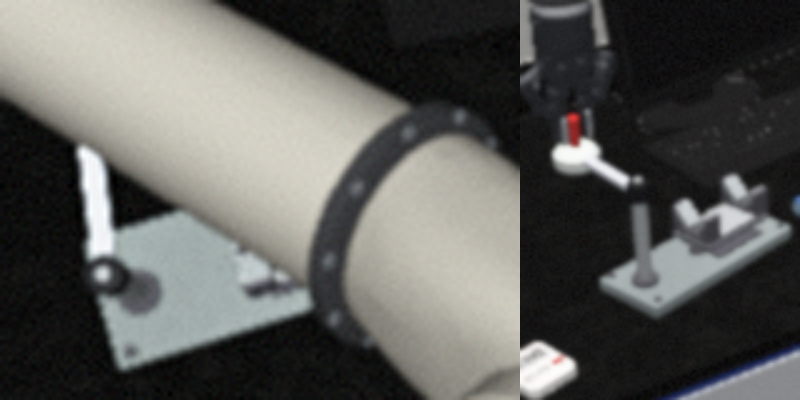

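The lamp arm now points to the far side, with the post at crop (105,275) and the arm going straight away from it; the side view shows the knob between the fingers. Knob angle is about 1.42 rad. I'll lift off and go to the cradle.

>>> {"fn": "send_rows", "kwargs": {"grip": [0.5,0.5,0.5,0.5,0.5,0.5,0.5,0.5,0.5,0.5], "slide": [[0,0,0],[0,0,0],[0,0,-0.8],[0,0,-0.8],[0,0,-0.8],[0,0,-0.8],[0,0,0],[0,0,0],[0,0,0],[0,0,0]], "rot": [[0,0,0],[0,0,0],[0,0,0],[0,0,0],[0,0,0],[0,0,0],[0,0,1],[0,0,1],[0,0,1],[0,0,1]]}}

```text
time_s: 7.17
eef_pos: [0.5693, 0.249, 0.2415]
ee_rot: [0.0, 0.099, 0.995, -0.0]
contact_force: [-0.5, -0.4, -0.7]
gripper_width: 0.0424
grip_force: 0.0
```

>>> {"fn": "send_rows", "kwargs": {"grip": [1,1,1,1,1,1,1,1,1,1], "slide": [[0,0,0],[0,0,0],[0,0,0],[0,0,0],[0,0,0],[0,0,0],[0,0,0],[0,0,0],[0,0,0],[0,0,0]], "rot": [[0,0,1],[0,0,1],[0,0,1],[0,0,1],[0,0,1],[0,0,1],[0,0,1],[0,0,1],[0,0,1],[0,0,1]]}}

```text
time_s: 8.0
eef_pos: [0.5691, 0.2491, 0.2413]
ee_rot: [0.0, 0.511, 0.86, -0.0]
contact_force: [-0.2, -0.1, 0.4]
gripper_width: 0.0852
grip_force: 0.0
```

>>> {"fn": "send_rows", "kwargs": {"grip": [1,1,1,1,1], "slide": [[0,0,0],[0,0,0],[0,0,0],[0,0,0],[0,0,0]], "rot": [[0,0,1],[0,0,1],[0,0,0.3],[0,0,0],[0,0,0]]}}

```text
time_s: 8.42
eef_pos: [0.5692, 0.2492, 0.2413]
ee_rot: [0.0, 0.591, 0.806, -0.0]
contact_force: [0.1, 0.6, 0.2]
gripper_width: 0.0855
grip_force: 0.0
```

```bash
cat >> h.py <<'E'
def togo(p):
    from scipy.spatial.transform import Rotation as R
    s=read_state(); q=s['ee_rot']; M=R.from_quat([q[1],q[2],q[3],q[0]]).as_matrix()
    print('pos',s['eef_pos'].round(4),'yhead',np.degrees(np.arctan2(M[1,1],M[0,1])).round(2),'tilt',np.degrees(M[:2,2]).round(2),'shares to go',(M.T@(np.array(p)-s['eef_pos'])/.025).round(3),'F',s['contact_force'].round(1),'j',s['joint_positions'].round(2),'w',s['gripper_width'])
E
python3 -c "
from h import *
togo([.4854,-.2294,.16])"
```

```text
pos [0.5692 0.2492 0.2413] yhead 17.49 tilt [ 0.   -0.01] shares to go [-17.253  -8.951   3.255] F [0.1 0.6 0.2] j [-0.01  0.46 -0.68  1.64  0.31  1.15 -0.47] w 0.08548477419922362
```

>>> {"fn": "send_rows", "kwargs": {"grip": [1,1,1,1,1,1,1,1,1,1], "slide": [[-0.96,-0.5,0],[-0.96,-0.5,0],[-0.96,-0.5,0],[-0.96,-0.5,0],[-0.96,-0.5,0],[-0.96,-0.5,0],[-0.96,-0.5,0],[-0.96,-0.5,0],[-0.96,-0.5,0],[-0.96,-0.5,0]], "rot": [[0,0,0],[0,0,0],[0,0,0],[0,0,0],[0,0,0],[0,0,0],[0,0,0],[0,0,0],[0,0,0],[0,0,0]]}}

```text
time_s: 9.25
eef_pos: [0.5211, -0.0184, 0.2414]
ee_rot: [0.0, 0.591, 0.806, 0.0]
contact_force: [-0.2, 0.2, -0.2]
gripper_width: 0.0853
grip_force: 0.0
```

>>> {"fn": "send_rows", "kwargs": {"grip": [1,1,1,1,1,1,1,1,1,1], "slide": [[-0.96,-0.5,0],[-0.96,-0.5,0],[-0.96,-0.5,0],[-0.96,-0.5,0],[-0.96,-0.5,0.5],[-0.96,-0.5,0.5],[-0.96,-0.5,0.7],[-0.53,-0.45,0.8],[0,0,0.7],[0,0,0]], "rot": [[0,0,0],[0,0,0],[0,0,0],[0,0,0],[0,0,0],[0,0,0],[0,0,0],[0,0,0],[0,0,0],[0,0,0]]}}

```text
time_s: 10.08
eef_pos: [0.4785, -0.2204, 0.158]
ee_rot: [-0.003, 0.593, 0.805, -0.001]
contact_force: [-1.6, -0.5, -0.1]
gripper_width: 0.0854
grip_force: 0.0
```

>>> {"fn": "send_rows", "kwargs": {"grip": [1,1], "slide": [[0,0,0],[0,0,0]], "rot": [[0,0,0],[0,0,0]]}}

```text
time_s: 10.25
eef_pos: [0.4825, -0.2188, 0.1623]
ee_rot: [0.001, 0.591, 0.806, 0.0]
contact_force: [0.4, 0.5, 0.3]
gripper_width: 0.0852
grip_force: 0.0
```

Run:
```python
from h import *
togo([.4854,-.2294,.05])
d=snap('wrist','w3.png'); c=np.array([.4854,-.2294,.042]);a=np.radians(16.7);v=np.array([-np.sin(a),np.cos(a),0])
for t in(-.065,0,.065): print(t,proj(d,c+t*v+[0,0,.0]).round(1))
```

```text
pos [ 0.4825 -0.2188  0.1623] yhead 17.5 tilt [0.09 0.  ] shares to go [-0.439 -0.023  4.494] F [0.4 0.5 0.3] j [ 0.74  0.37 -0.53  1.94  0.23  0.89  0.4 ] w 0.08519123431529195
-0.065 [272.  291.6]
0 [273.  220.2]
0.065 [274.2 139.3]
```

View pics/w3.png

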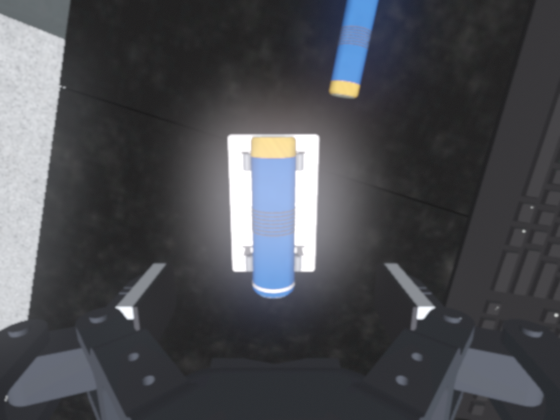

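The wrist view shows the barrel vertical in the image, its middle band at (273,222) against a predicted (273,220), and brass end at (273,148). The short look-alike is at (355,40). Position is good, so I descend and grip.

>>> {"fn": "send_rows", "kwargs": {"grip": [1,1,1,1,1,1,1,1,1,1], "slide": [[-0.44,0,0],[0,0,0.8],[0,0,0.8],[0,0,0.8],[0,0,0.8],[0,0,0.8],[0,0,0.8],[0,0,0.6],[0,0,0.3],[0,0,0]], "rot": [[0,0,0],[0,0,0],[0,0,0],[0,0,0],[0,0,0],[0,0,0],[0,0,0],[0,0,0],[0,0,0],[0,0,0]]}}

```text
time_s: 11.13
eef_pos: [0.4846, -0.2302, 0.0179]
ee_rot: [-0.001, 0.592, 0.806, -0.0]
contact_force: [-0.6, -0.7, 0.0]
gripper_width: 0.0852
grip_force: 0.0
```

>>> {"fn": "send_rows", "kwargs": {"grip": [1,1,0,0,0,0,0,0,0,0], "slide": [[0,0,0],[0,0,0],[0,0,0],[0,0,0],[0,0,0],[0,0,0],[0,0,0],[0,0,0],[0,0,0],[0,0,0]], "rot": [[0,0,0],[0,0,0],[0,0,0],[0,0,0],[0,0,0],[0,0,0],[0,0,0],[0,0,0],[0,0,0],[0,0,0]]}}

```text
time_s: 11.97
eef_pos: [0.4848, -0.2302, 0.0194]
ee_rot: [0.0, 0.592, 0.806, -0.0]
contact_force: [-1.3, 0.3, 5.2]
gripper_width: 0.0347
grip_force: 59.1
```

```bash
python3 -c "
from h import *
togo([.4854,-.2294,.02])"
```

```text
pos [ 0.4848 -0.2302  0.0194] yhead 17.37 tilt [ 0.02 -0.03] shares to go [ 0.025  0.032 -0.025] F [-1.3  0.3  5.2] j [ 0.66  0.59 -0.42  2.01  0.4   0.62  0.28] w 0.03468244720662788
```

>>> {"fn": "send_rows", "kwargs": {"grip": [0,0,0,0,0,0,0,0,0,0], "slide": [[0,0,-0.2],[0,0,-0.4],[0,0,-0.5],[0,0,-0.6],[0,0,-0.6],[0,0,-0.6],[0,0,-0.6],[0,0,-0.5],[0,0,-0.2],[0,0,0]], "rot": [[0,0,0],[0,0,0],[0,0,0],[0,0,0],[0,0,0],[0,0,0],[0,0,0],[0,0,0],[0,0,0],[0,0,0]]}}

```text
time_s: 12.8
eef_pos: [0.4855, -0.2304, 0.1255]
ee_rot: [0.001, 0.592, 0.806, 0.0]
contact_force: [0.7, -0.9, -2.9]
gripper_width: 0.0343
grip_force: 59.9
```

>>> {"fn": "send_rows", "kwargs": {"grip": [0,0,0], "slide": [[0,0,0],[0,0,0],[0,0,0]], "rot": [[0,0,0],[0,0,0],[0,0,0]]}}

```text
time_s: 13.05
eef_pos: [0.484, -0.2299, 0.1229]
ee_rot: [-0.001, 0.592, 0.806, -0.0]
contact_force: [0.0, -0.5, -2.4]
gripper_width: 0.0347
grip_force: 59.9
```

Run:
```python
from h import *
togo([.4747,.0963,.125])
d=snap('wrist','w4.png'); s=snap('side','s4.png')
p=read_state()['eef_pos']+[0,0,.0226]; u,v=proj(s,p).astype(int); print(u,v)
a=cv2.imread('pics/w4.png'); b=cv2.imread('pics/s4.png')[v-60:v+60,u-45:u+45]
cv2.imwrite('pics/c4.png',np.hstack([cv2.resize(a,(480,360)),cv2.resize(b,(270,360),interpolation=2)]))
```

```text
pos [ 0.484  -0.2299  0.1229] yhead 17.37 tilt [-0.09  0.04] shares to go [12.562  3.539 -0.073] F [ 0.  -0.5 -2.4] j [ 0.73  0.43 -0.5   1.96  0.28  0.82  0.38] w 0.03468797226858138
340 194
```

View pics/c4.png

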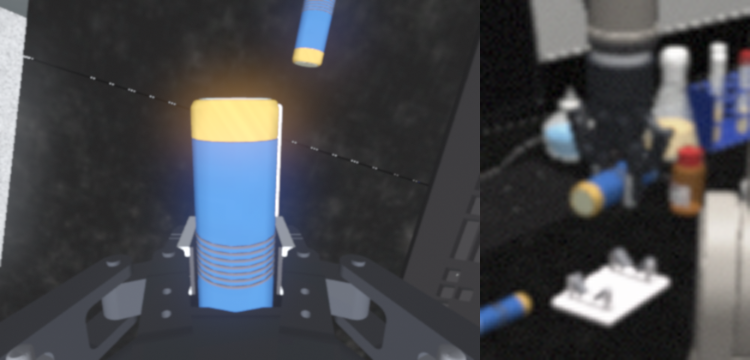

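The barrel is held level between the pads, with its middle band at the pads and brass end forward at (236,115). The cradle is empty. I'll refine the jig's centre line from the closer wrist image w1 while moving there.

Run:
```python
from h import *
d=np.load('pics/w1.png.npz'); im=cv2.GaussianBlur(d['frame'],(3,3),0).mean(2)
def edge(rows,c0,step):
    P=[]
    for r in rows:
        c=c0; 
        while not(im[r,c]<80<=im[r,c+step]) and abs(c-c0)<90: c+=step
        f=(80-im[r,c])/(im[r,c+step]-im[r,c]+1e-9)
        if abs(c-c0)<90: P.append(ray(d,c+step*f,r,.018)[:2])
    return np.array(P)
def fit(P):
    for _ in range(3):
        m=P.mean(0); u=np.linalg.svd(P-m)[2][0]; u*=np.sign(u[1]); r=(P-m)@[u[1],-u[0]]; P=P[abs(r)<max(.002,2*r.std())] if abs(r).max()>.001 else P
    print('n',len(P),'m',m.round(4),'ang',np.degrees(np.arctan2(-u[0],u[1])).round(2),'rms',r.std().round(5)); return m,u
L=fit(edge(range(30,230,4),185,1)); R=fit(edge(range(50,170,4),370,-1))
u=L[1]+R[1];u/=np.linalg.norm(u);n=np.array([u[1],-u[0]])
print('width',(R[0]-L[0])@n,'ang',np.degrees(np.arctan2(-u[0],u[1])))
o=np.array([.4747,.0963]);print('centre offset of old origin (n)',((L[0]+R[0])/2-o)@n)
w=np.load('pics/w4.png.npz');f=w['frame'].astype(int)
br=(f[...,0]>150)&(f[...,2]<120)&(f[...,1]>110)
for r in range(112,168,6):
    c=np.where(br[r,200:340])[0]
    if len(c): print(r,c.min()+200,c.max()+200,end=' | ')
bl=(f[...,2]>120)&(f[...,0]<110)
for r in range(170,350,20):
    c=np.where(bl[r,200:345])[0]
    if len(c): print(r,c.min()+200,c.max()+200,end=' | ')
p=np.array([.484,-.2299,.1229+.0226]);a=np.radians(17.37)
for t in(0,.065):
  for s in(-.018,.018):
    for pit in(-3,0,3):
      x=p+t*np.array([-np.sin(a)*np.cos(np.radians(pit)),np.cos(a)*np.cos(np.radians(pit)),np.sin(np.radians(pit))])+s*np.array([np.cos(a),np.sin(a),0]); print('\n',t,s,pit,proj(w,x).round(1),end='')
```

```text
n 50 m [0.4158 0.1255] ang 16.4 rms 0.00017
n 25 m [0.5103 0.202 ] ang 29.98 rms 0.00123
width 0.11694856097306397 ang 23.19038038749954
centre offset of old origin (n) 0.01583221634495159
118 226 322 | 124 223 226 | 130 223 226 | 136 223 226 | 142 223 225 | 148 223 225 | 154 223 225 | 170 224 227 | 190 225 321 | 210 225 320 | 230 226 326 | 250 227 319 | 270 227 323 | 290 230 325 | 310 231 328 | 330 226 318 | 
 0 -0.018 -3 [227.4 293.6]
 0 -0.018 0 [227.4 293.6]
 0 -0.018 3 [227.4 293.6]
 0 0.018 -3 [317.4 293.7]
 0 0.018 0 [317.4 293.7]
 0 0.018 3 [317.4 293.7]
 0.065 -0.018 -3 [222.2 125.8]
 0.065 -0.018 0 [220.7 125.5]
 0.065 -0.018 3 [219.1 125.8]
 0.065 0.018 -3 [322.3 125.9]
 0.065 0.018 0 [323.7 125.6]
 0.065 0.018 3 [325.1 126. ]
```

>>> {"fn": "send_rows", "kwargs": {"grip": [0,0,0,0,0,0,0,0,0,0], "slide": [[0,0,-0.2],[0.4,0.1,0],[0.8,0.2,0],[0.9,0.2,0],[0.9,0.3,0],[0.9,0.3,0],[0.9,0.3,0],[0.9,0.3,0],[0.9,0.3,0],[0.9,0.3,0]], "rot": [[0,0,0],[0,0,0],[0,0,0],[0,0,0],[0,0,0],[0,0,0],[0,0,0],[0,0,0],[0,0,0],[0,0,0]]}}

```text
time_s: 13.98
eef_pos: [0.4833, -0.032, 0.129]
ee_rot: [0.0, 0.592, 0.806, 0.0]
contact_force: [-0.8, 0.1, -2.2]
gripper_width: 0.0347
grip_force: 59.9
```

>>> {"fn": "send_rows", "kwargs": {"grip": [0,0,0,0,0,0,0,0,0], "slide": [[0.9,0.3,0],[0.9,0.3,0],[0.9,0.2,0],[0.9,0.2,0],[0.8,0.2,0],[0.4,0.1,0],[0,0,0],[0,0,0],[0,0,0]], "rot": [[0,0,0.24],[0,0,0],[0,0,0],[0,0,0],[0,0,0],[0,0,0],[0,0,0],[0,0,0],[0,0,0]]}}

```text
time_s: 14.73
eef_pos: [0.4808, 0.089, 0.1286]
ee_rot: [0.0, 0.601, 0.799, -0.001]
contact_force: [0.7, -0.3, -2.2]
gripper_width: 0.0342
grip_force: 60.0
```

Near plate edge is clean at 16.4° and 0.2 mm rms; the far edge was spoiled by the lamp and is ignored. It puts the jig centre about 1.5 mm farther out, at (0.4762, 0.0967).

Run:
```python
from h import *
togo([.4762,.0967,.0594])
```

```text
pos [0.4808 0.089  0.1286] yhead 16.09 tilt [-0.02 -0.06] shares to go [ 0.35  -0.091  2.769] F [ 0.7 -0.3 -2.2] j [ 0.2   0.37 -0.61  2.05  0.3   0.8  -0.3 ] w 0.034211501779847914
```

>>> {"fn": "send_rows", "kwargs": {"grip": [0,0,0,0,0,0,0,0,0,0], "slide": [[0.35,-0.09,0],[0,0,0],[0,0,0.4],[0,0,0.5],[0,0,0.5],[0,0,0.5],[0,0,0.4],[0,0,0.1],[0,0,0],[0,0,0]], "rot": [[0,0,-0.06],[0,0,0],[0,0,0],[0,0,0],[0,0,0],[0,0,0],[0,0,0],[0,0,0],[0,0,0],[0,0,0]]}}

```text
time_s: 15.57
eef_pos: [0.4765, 0.0982, 0.0689]
ee_rot: [-0.0, 0.599, 0.801, 0.0]
contact_force: [0.7, -0.7, -2.6]
gripper_width: 0.0346
grip_force: 60.0
```

Run:
```python
from h import *
togo([.4762,.0967,.0594])
s=snap('side','s5.png'); w=snap('wrist','w5.png')
u,v=proj(s,[.476,.097,.09]).astype(int)
cv2.imwrite('pics/c5.png',np.hstack([cv2.resize(cv2.imread('pics/w5.png'),(400,300)),cv2.resize(cv2.imread('pics/s5.png')[v-45:v+45,u-60:u+60],(400,300),interpolation=2)]))
```

```text
pos [0.4765 0.0982 0.0689] yhead 16.47 tilt [0.   0.01] shares to go [-0.053 -0.027  0.379] F [ 0.7 -0.7 -2.6] j [ 0.13  0.46 -0.56  2.1   0.39  0.68 -0.4 ] w 0.034620331454381974
```

View pics/c5.png

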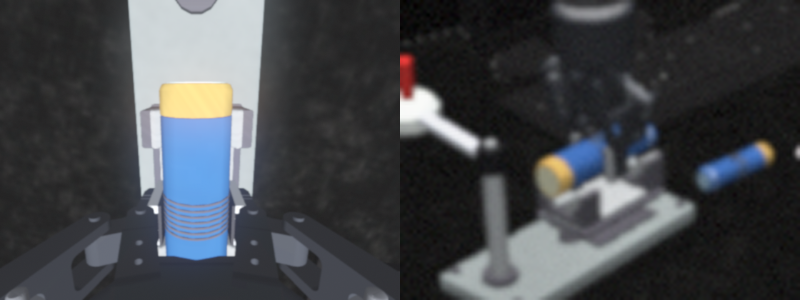

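Close view: barrel centred at u=196 between the V-block pieces (142 to 251, centre 196), brass end toward the post, lamp clear. I'll lower it gently.

>>> {"fn": "send_rows", "kwargs": {"grip": [0,0,0,0,0,0,0,0,0,0], "slide": [[0,0,0.08],[0,0,0.08],[0,0,0.08],[0,0,0.06],[0,0,0.04],[0,0,0.04],[0,0,0.04],[0,0,0.04],[0,0,0],[0,0,0]], "rot": [[0,0,0],[0,0,0],[0,0,0],[0,0,0],[0,0,0],[0,0,0],[0,0,0],[0,0,0],[0,0,0],[0,0,0]]}}

```text
time_s: 16.5
eef_pos: [0.4768, 0.0983, 0.0577]
ee_rot: [0.0, 0.599, 0.801, 0.0]
contact_force: [0.3, -0.1, 2.8]
gripper_width: 0.0345
grip_force: 60.3
```

>>> {"fn": "send_rows", "kwargs": {"grip": [0,0,0,0,0,0], "slide": [[0,0,0.03],[0,0,0.03],[0,0,0.02],[0,0,0],[0,0,0],[0,0,0]], "rot": [[0,0,0],[0,0,0],[0,0,0],[0,0,0],[0,0,0],[0,0,0]]}}

```text
time_s: 17.0
eef_pos: [0.4768, 0.0983, 0.0557]
ee_rot: [0.0, 0.599, 0.801, 0.0]
contact_force: [0.6, 1.1, 6.0]
gripper_width: 0.0347
grip_force: 60.4
```

>>> {"fn": "send_rows", "kwargs": {"grip": [0,0,0,0,0,0,0,0,0,0], "slide": [[0,0,0.03],[0,0,0.03],[0,0,0.03],[0,0,0],[0,0,0],[0,0,0],[0,0,0],[0,0,0],[0,0,0],[0,0,0]], "rot": [[0,0,0],[0,0,0],[0,0,0],[0,0,0],[0,0,0],[0,0,0],[0,0,0],[0,0,0],[0,0,0],[0,0,0]]}}

```text
time_s: 17.83
eef_pos: [0.4771, 0.0984, 0.0537]
ee_rot: [0.001, 0.599, 0.801, 0.001]
contact_force: [0.6, -0.4, 9.1]
gripper_width: 0.0343
grip_force: 60.7
```

Run:
```python
from h import *
togo([.4762,.0967,.0534])
s=snap('side','s6.png'); w=snap('wrist','w6.png')
u,v=proj(s,[.476,.097,.09]).astype(int)
cv2.imwrite('pics/c6.png',np.hstack([cv2.resize(cv2.imread('pics/w6.png'),(400,300)),cv2.resize(cv2.imread('pics/s6.png')[v-45:v+45,u-60:u+60],(400,300),interpolation=2)]))
```

```text
pos [0.4771 0.0984 0.0537] yhead 16.47 tilt [0.1  0.01] shares to go [-0.054 -0.054  0.013] F [ 0.6 -0.4  9.1] j [ 0.11  0.49 -0.54  2.11  0.42  0.65 -0.43] w 0.03432293369405635
```

View pics/c6.png

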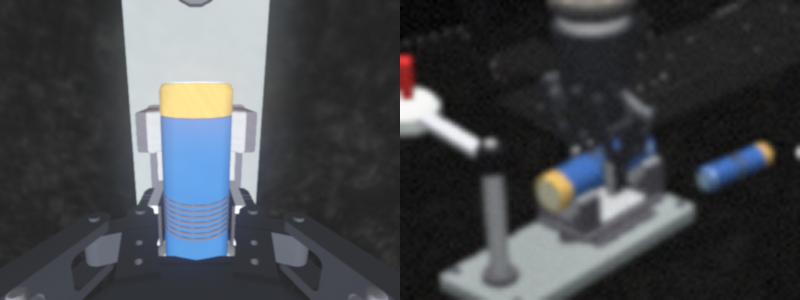

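The barrel sits in the V, centred at u=196 between block edges 136 and 256. About 11.5 N on the spring gives roughly 5.7 mm of sink. The lamp and bystanders are clear, so I'm handing in.

```bash
python3 -c "
from workcell import job_done
print(job_done())"
```

```text
the job is handed in; nothing more can be done
None
```

I handed the job in with the lamp swung to about 1.4 rad and the large barrel held in the V-block, brass end toward the post, pressed down about 5.7 mm of its 12 mm travel; no verdict came back.

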